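Change over pipettes at the rotary stand

TASK

The green pipette on the bench stand is finished with: first turn the carousel until its empty hook is at the front, squarely facing the robot's side of the bench, then lift the green pipette off its stand and hang it on that hook, upright and lowered on gently rather than dropped. Then turn the carousel on until the red pipette is at the front, ready for the next job, with every pipette still hanging and the bottles and tip rack left where they are.

Things in the scene. Friction and masses are not known exactly. Their poses are not given: they have to be found in the camera images.
- carousel: fixed grey foot of the carousel, a disc 210 mm in diameter with an aluminium post. Origin on the turning axis at bench level; its x axis points straight away from the robot's side of the bench, so the carousel's front is its -x side
- star (a joint): turning of the carousel's blue six-armed star, rad, counter-clockwise from above, 0 at the start whatever the place, endless both ways; damped (0.08 N m plus 0.1 N m per rad/s), stays where it is left. Arms 60 degrees apart, 12 mm wide, 20 mm high, top 200 mm above the bench. Closed fingers can be lowered into the open gaps between arms (from 30 to 75 mm radius; 48 mm wide at 58 mm radius) to push an arm round
- hub (a point): centre of the star on the turning axis, at lip height, 215 mm above the bench. The hub is 56 mm in diameter, below this point. Each arm ends in a holder: an upright plate across the arm, 30 mm wide, 115 mm tall, 4 mm thick, centred 85 mm from the axis; its top edge is the hook lip. Beside the lip two ears rise 7 mm, 22 mm clear between them. The axis of a hung pipette is about 117 mm from the turning axis
- free_hook (a point): middle of the lip of the one empty holder on the star, 85 mm from the turning axis, 215 mm above the bench; x axis level towards the turning axis, z up. A pipette hangs outside the plate, its finger hook over the lip and pointing to the axis, its nose leaning 4 degrees inwards into a U-shaped rest 97 to 113 mm below the lip (24 mm wide inside, open outwards; bottom 18 mm, prongs' ends 33 mm out from the lip)
- front (a point): fixed point in the air at lip height, 85 mm from the turning axis on the carousel's front (robot) side: where a holder's lip is when it is at the front
- p_green: white pipette with green plunger button and ring, 197 mm long, about 0.09 kg, hanging upright on the bench stand at the start. Origin on its long axis, level with its finger hook's underside; z up, x towards the finger hook. Handle 30 mm (x) by 26 mm (y, flat sides), from 85 mm below to 12 mm above the origin; button top 34 mm above, nose tip 163 mm below
- p_green_seat (a point): point under p_green's finger hook, 32.5 mm from its axis in x, that rests on the lip when it hangs. The finger hook is 12 mm wide, 6 mm thick and reaches 40.5 mm out; its end (6 mm thick) turns down 10 mm, leaving a gap of 19.5 mm to the handle for the 4 mm lip
- stand_hook (a point): middle of the lip of the small fixed bench stand (grey foot 120 by 90 mm, aluminium post), which has one holder just like those of the carousel, lip 215 mm above the bench; x axis points away from the pipette
- p_red_seat (a point): point under p_red's finger hook that rests on the lip, as for p_green_seat
- p_yellow: same shape and size as p_green, hanging on the carousel with a yellow plunger button and colour ring; origin and axes as for p_green
- p_red: same shape and size as p_green, hanging on the carousel with a red plunger button and colour ring; origin and axes as for p_green. It hangs two places from the empty holder, counter-clockwise seen from above
- p_blue: same shape and size as p_green, hanging on the carousel with a blue plunger button and colour ring; origin and axes as for p_green
- p_black: same shape and size as p_green, hanging on the carousel with a black plunger button and colour ring; origin and axes as for p_green
- p_white: same shape and size as p_green, hanging on the carousel with a pale grey plunger button and colour ring; origin and axes as for p_green
- amber_bottle: amber reagent bottle, 80 mm in diameter, 150 mm tall, loose on the bench; origin under its centre
- white_bottle: white reagent bottle with blue cap, 84 mm in diameter, 170 mm tall, loose on the bench; origin under its centre
- tip_rack: box of pipette tips, 85 by 120 by 57 mm, loose on the bench; origin under its centre

How it is judged:
By the outcome, as a careful person would: the job done as asked, in the order asked, and still so for the second after the job is handed in, with the robot touching nothing.
It also fails if it takes over 72 s, if anything falls off the work surface, if the arm or the gripper's body presses on something with over 40 N, if the wrist force passes 120 N, or if a joint passes its speed limit or range.

ROBOT

A 6-joint arm with a two-finger parallel gripper is mounted at the origin on the work surface. World frame = base frame: x ahead of the robot, y to its left, z up, the work surface at z = 0. Lengths are in mm, angles in rad, forces in N, time in s.
With the tool pointing down it reaches from about 275 to 750 mm from the base axis. Payload 10.2 kg.
Tool frame: the origin (TCP) lies at the very end of the fingers, on their centre line; the grasp point (between the pads) lies 19 mm behind it (ctrl.grip_depth is the distance from the TCP to the grasp point, in mm); z points along the fingers, x is the direction in which the jaws open and shut, and the axes are right-handed (so a half turn about z gives the same grasp; the last joint's range is limited). The gripper opens to 85 mm and grips with 20 to 120 N. Pads are 22 mm wide; open, the fingers measure 114 mm over their backs; the gripper's body (76 mm by 85 mm) begins 54 mm behind the grasp point. The pads swing forward as they close: fully open they stand 13 mm farther back than shut.
Start: joints at [0.969, 0.313, 1.498, -0, 1.331, -0.223], TCP at [194.161, 487.783, 231.294] pointing down, gripper open.
Joint ranges: [-2.94, 2.94], [-0.97, 2.17], [0.19, 2.56], [-1.23, 4.37], [0.02, 3.11], [-2.88, 2.88]. Speed limits (rad/s): [2.39, 2.39, 3.01, 3.14, 3.14, 3.14].

INTERFACE

Orientations are given as a unit quaternion [w, x, y, z].
In Python, from rig import ctrl gives the robot as it stands.
- The arm moves only by the tool play_rows, never from a script. Its argument "motion" is a list of rows, each a list of 2 entries, a list of its own where there are three numbers: the shift along the tool's x, y, z in mm, then the turn, a rotation vector about the tool's x, y, z in degrees. A call has 1 to 20 rows; each row shifts and turns the commanded pose from where the row before left it, along the tool's axes as they then stand; what a row does not reach is not made up. A row lasts 1/12 s, in which the tool goes at most 41.7 mm and 7.16 degrees, less where a joint would pass 70% of its speed; a pose out of reach is approached as far as the arm can. A call with a gripper value outside its range is refused whole. "fingers" is the finger opening in mm, from 0 to 85.4, set as the call begins (left out, the last holds). The fingers move at their own pace and stop on an object; "squeeze" is the grip in N (left out, the last holds). Time passes only in rows, so rows that do not move let the fingers close. It gives the time, the measured TCP pose, the force and the opening at its end, in the units of the state.
- ctrl.sense(): the state, without advancing time (a new reading comes with each control period).
- ctrl.capture(name): name is "scene" or "top" or "wrist"; returns the picture (480x640x3 uint8, red, green, blue); there is no depth.
- ctrl.get_calibration(name): a dict with "K" (3x3 intrinsics, pixels), "R" (3x3) and "t" (3): a world point X has camera coordinates R X + t; the wrist camera has in their place "tool_from_camera" (4x4, takes a point from camera to tool coordinates, whose origin is the TCP and whose axes are the tool frame's). Camera axes: x right, y down, z forward; pixel columns grow to the right and rows downward; lengths in mm; the calibration is good to about 2 mm. A picture is of the moment at which its call begins: read the wrist's pose just before it. get_calibration takes no time and is no camera call.
- ctrl.finish_job(): hands the job in, once; it reports no verdict.
Trained networks look in the newest picture that a camera, given by its name, has taken for a name from the list of things; names that differ only in an ending like _2 or _b are one class to them, and where a whole thing is asked for, a point or a joint stands for the part that bears it (a point fixed in the world has none). Each returns a list of dicts, best first, with "p" (0 to 1); they miss things now and then, are a little off and sometimes report something else, mostly with a low value. They report only what shows in the picture. A call takes as long as a camera call.
- ctrl.spot_in(camera, name): "position" ([column, row] as shares, 0 to 1, of the picture: columns of its width, rows of its height, amid what is visible of it).
The state is a dict: "time_s": time; "joints": joint angles; "dq": joint speeds; "tau": joint torques, N m; "eef_pos": TCP position; "ee_rot": TCP orientation; "force": force on the tool from outside, world axes, zero at the start; "wrist_torque": the same for the moment, N m; "grip_width": opening from 0.0 (shut) to 1.0 (fully open).
Only numpy, scipy, OpenCV 4.12 (cv2) and the standard library are available. Lean on these libraries where they do the work, as an engineer would, in place of code of your own. Each camera call takes 0.05 s, during which the arm holds its last target. There are 200 camera calls.

## Working session

There is one attempt and no reset: what is moved stays moved. The work goes in short steps, Python scripts to look and compute and a tool call to move; the robot and the scene stay as the last step left them, time stands still between calls to the robot, and variables do not carry over. Pictures are saved under pics/ and viewed, about 8 in all and at most 12, crops included, and the job is handed in when it is done.

Besides the shell and the picture viewer there is one more tool, called after "Emit:" by a JSON object that holds its "op" and its "data". play_rows: Moves the arm, as the interface text tells. Its arguments: {"type":"object","properties":{"motion":{"type":"array"},"fingers":{"type":"number"},"squeeze":{"type":"number"}},"required":["motion"]}

```bash
mkdir -p pics; python3 - <<'E'
from rig import ctrl
import cv2,numpy as np
s=ctrl.sense();print(s)
for c in ["scene","top"]:
    im=ctrl.capture(c);cv2.imwrite(f"pics/{c}0.png",im[:,:,::-1])
    k=ctrl.get_calibration(c);print(c,k)
    for n in ["carousel","hub","free_hook","p_green","stand_hook","p_red","p_yellow","p_blue","p_black","p_white","amber_bottle","white_bottle","tip_rack","p_green_seat"]:
        r=ctrl.spot_in(c,n)
        print(n,[(round(d["p"],2),np.round(np.array(d["position"])*[640,480],1).tolist()) for d in r[:2]])
print(ctrl.get_calibration("wrist"))
print(ctrl.sense()["time_s"])
E
```

```text
{'time_s': 0.0, 'joints': array([ 9.68575929e-01,  3.13431380e-01,  1.49845093e+00, -2.37663409e-07,
        1.33099181e+00, -2.23401756e-01]), 'dq': array([-0.00040359,  0.00013977, -0.00100891, -0.00090082,  0.00089098,
        0.00100454]), 'tau': array([ 9.89454966e-04, -4.12274265e+01, -2.59745765e+01, -1.66316959e-04,
        4.13919988e-03, -5.02475962e-05]), 'eef_pos': array([194.01790067, 487.55344962, 230.73939109]), 'ee_rot': array([ 2.33350429e-04,  8.27593653e-01,  5.61327297e-01, -5.96727708e-04]), 'force': array([ 0.47580415, -0.09067311,  1.06819279]), 'wrist_torque': array([-0.02556917, -0.01309548,  0.00999395]), 'grip_width': 0.998580016743985}
scene {'K': array([[496.4155363 ,   0.        , 331.98256004],
       [  0.        , 496.4155363 , 243.20239122],
       [  0.        ,   0.        ,   1.        ]]), 'R': array([[ 0.58395095,  0.81168995,  0.01267738],
       [ 0.45015033, -0.31077522, -0.83712809],
       [-0.67554864,  0.49454847, -0.54685998]]), 't': array([-360.58088406,  -87.31373735, 1511.8687262 ])}
carousel [(0.78, [373.2, 309.7]), (0.3, [369.9, 213
[... 1431 characters left out ...]
ttle [(0.93, [191.0, 256.8]), (0.59, [294.7, 245.2])]
tip_rack [(0.66, [214.0, 332.8]), (0.36, [248.4, 215.8])]
p_green_seat [(0.75, [525.3, 264.5]), (0.32, [298.3, 189.8])]
{'K': array([[382.91381544,   0.        , 312.26991106],
       [  0.        , 382.91381544, 242.4461263 ],
       [  0.        ,   0.        ,   1.        ]]), 'tool_from_camera': array([[ 9.99998989e-01,  5.87033276e-04,  1.29503196e-03,
        -5.37706250e-01],
       [-9.04018489e-04,  9.65497935e-01,  2.60409140e-01,
        -6.57090731e+01],
       [-1.09748185e-03, -2.60410048e-01,  9.65497490e-01,
        -1.41474495e+02],
       [ 0.00000000e+00,  0.00000000e+00,  0.00000000e+00,
         1.00000000e+00]])}
1.5
```

View pics/scene0.png

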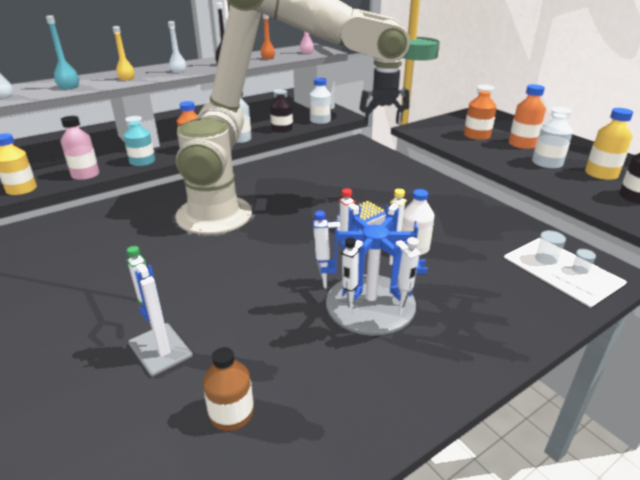

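View pics/top0.png

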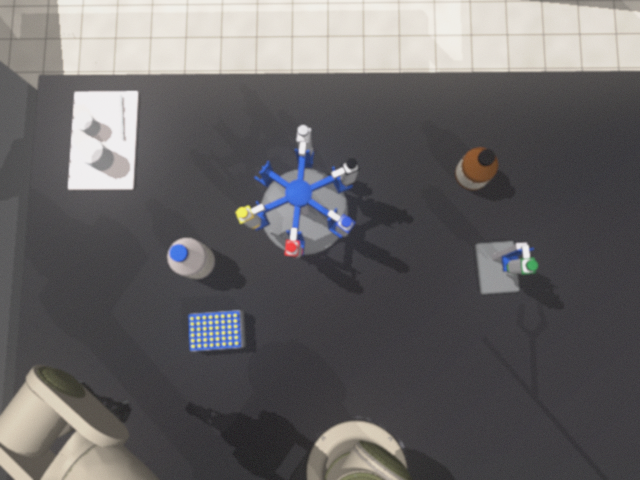

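Red is near the front (292,247), the empty holder is at the upper left (265,172), and green (532,266) is on the stand. The star therefore has to turn about +120°, and later about −120°.

```bash
cat > h.py <<'E'
from rig import ctrl
import cv2,numpy as np
from scipy.spatial.transform import Rotation as Ro
def cam(c):
    k=ctrl.get_calibration(c)
    if c!="wrist":
        R=np.array(k["R"]);return np.array(k["K"]),R,np.array(k["t"])
    s=ctrl.sense();q=s["ee_rot"];T=np.eye(4);T[:3,:3]=Ro.from_quat([q[1],q[2],q[3],q[0]]).as_matrix();T[:3,3]=s["eef_pos"]
    M=np.linalg.inv(T@np.array(k["tool_from_camera"]));return np.array(k["K"]),M[:3,:3],M[:3,3]
def w(C,px,z):
    K,R,t=C;d=R.T@np.linalg.inv(K)@[px[0],px[1],1];c=-R.T@t
    return c+d*(z-c[2])/d[2]
def pj(C,X):
    K,R,t=C;p=K@(R@np.array(X)+t);return p[:2]/p[2]
def ray(C,px):
    K,R,t=C;d=R.T@np.linalg.inv(K)@[px[0],px[1],1];return -R.T@t,d/np.linalg.norm(d)
def tri(obs):
    A=np.zeros((3,3));b=np.zeros(3)
    for C,px in obs:
        c,d=ray(C,px);P=np.eye(3)-np.outer(d,d);A+=P;b+=P@c
    return np.linalg.solve(A,b)
def tool():
    s=ctrl.sense();q=s["ee_rot"];R=Ro.from_quat([q[1],q[2],q[3],q[0]]).as_matrix();return np.array(s["eef_pos"]),R
def snap(name,c="wrist"):
    C=cam(c);im=ctrl.capture(c);cv2.imwrite(f"pics/{name}.png",im[:,:,::-1]);return C,im
def go(target,ang=None):
    "shift in tool axes to reach target xyz; turn about tool z to have tool x at world angle ang(deg)"
    p,R=tool();d=R.T@(np.array(target)-p);a=np.degrees(np.arctan2(R[1,0],R[0,0]))
    print("tool",p.round(1),"xang",a.round(2),"zaxis",R[:,2].round(4),"shift",d.round(1),"turn z",None if ang is None else round(-(ang-a),2))
E
python3 - <<'E'
from h import *
T=cam("top");S=cam("scene")
print("hub top z200",w(T,(298,193),200),"tri",tri([(T,(298,193)),(S,(376,232))]))
for n,px in dict(red=(292,248),yel=(243,214),blue=(345,223),black=(351,165),white=(304,130),green=(532,266)).items(): print(n,w(T,px,249).round(1))
print("green tri",tri([(T,(532,266)),(S,(133,252))]))
print("amber",w(T,(487,157),150),"wb",w(T,(179,253),170),"rack",w(T,(216,330),57))
print("foot", [w(T,p,0).round() for p in [(477,243),(515,242),(482,293),(519,291)]])
go([300,0,300],0)
E
```

```text
hub top z200 [599.82124982 122.17549204 200.        ] tri [600.34466684 123.13413513 201.07678284]
red [478.6 129.4 249. ]
yel [546.2 226.8 249. ]
blue [528.   26.1 249. ]
black [645.   13.9 249. ]
white [717.8 107.9 249. ]
green [ 443.6 -333.3  249. ]
green tri [ 445.17085576 -334.21711807  240.02689405]
amber [ 690.23911478 -282.17676321  150.        ] wb [478.7679888  372.71103733 170.        ] rack [318.5439641  313.83748133  57.        ]
foot [array([ 524., -291.,    0.]), array([ 527., -381.,    0.]), array([ 406., -299.,    0.]), array([ 411., -385.,    0.])]
tool [194.2 487.8 231.3] xang 68.3 zaxis [ 1.e-04  1.e-04 -1.e+00] shift [-414.1  278.7  -68.7] turn z 68.3
```

Emit:
{"op": "play_rows", "data": {"motion": [[[-12.7,32.5,-7.05],[0,0,0]],[[-12.7,32.5,-7.05],[0,0,0]],[[-12.7,32.5,-7.05],[0,0,0]],[[-12.7,32.5,-7.05],[0,0,0]],[[-12.7,32.5,-7.05],[0,0,0]],[[-12.7,32.5,-7.05],[0,0,0]],[[-12.7,32.5,-7.05],[0,0,0]],[[-12.7,32.5,-7.05],[0,0,0]],[[-12.7,32.5,-7.05],[0,0,0]],[[-12.7,32.5,-7.05],[0,0,0]],[[-12.7,32.5,-7.05],[0,0,0]],[[-12.7,32.5,-7.05],[0,0,0]],[[-12.7,32.5,-7.05],[0,0,0]],[[-12.7,32.5,-7.05],[0,0,0]],[[0,0,0],[0,0,6.77]],[[0,0,0],[0,0,6.77]],[[0,0,0],[0,0,6.77]],[[0,0,0],[0,0,6.77]],[[0,0,0],[0,0,6.77]],[[0,0,0],[0,0,6.77]]], "fingers": 0, "squeeze": 40}}

```text
time_s: 3.17
eef_pos: [551.2, 154.3, 329.9]
ee_rot: [-0.0, 0.972, 0.236, -0.0]
force: [-0.1, -0.7, 0.4]
grip_width: 0.001
```

Emit:
{"op": "play_rows", "data": {"motion": [[[0,0,0],[0,0,6.77]],[[0,0,0],[0,0,6.77]],[[0,0,0],[0,0,6.77]],[[0,0,0],[0,0,6.77]],[[0,0,0],[0,0,6.77]],[[0,0,0],[0,0,6.77]],[[0,0,0],[0,0,6.77]],[[0,0,0],[0,0,6.77]],[[0,0,0],[0,0,6.77]],[[0,0,0],[0,0,0]],[[0,0,0],[0,0,0]]]}}

```text
time_s: 4.08
eef_pos: [551.2, 154.3, 330.0]
ee_rot: [-0.0, 0.959, -0.284, -0.0]
force: [0.4, 0.2, -1.0]
grip_width: -0.0
```

```bash
python3 - <<'E'
from h import *
C,im=snap("w1")
go([551.5,154.3,188],-33.2)
for a in range(6):
    t=np.radians(176.8+60*a);print(a,pj(C,[600+117*np.cos(t),122.5+117*np.sin(t),249]).round(),pj(C,[600+85*np.cos(t),122.5+85*np.sin(t),200]).round())
print("hub",pj(C,[600,122.5,200]))
for n in ["hub","p_red","p_yellow","p_blue","p_black","p_white"]:
    print(n,[(round(d["p"],2),np.round(np.array(d["position"])*[640,480],1).tolist()) for d in ctrl.spot_in("wrist",n)[:2]])
E
```

```text
tool [551.2 154.3 330. ] xang -33.04 zaxis [-1.e-04 -0.e+00 -1.e+00] shift [  0.3  -0.2 142. ] turn z 0.16
0 [245. 338.] [292. 287.]
1 [396. 415.] [386. 338.]
2 [559. 339.] [486. 287.]
3 [594. 153.] [501. 174.]
4 [424.  38.] [399. 109.]
5 [236. 152.] [290. 173.]
hub [392.01867066 232.46631673]
hub [(0.7, [392.7, 222.9])]
p_red [(0.65, [256.0, 297.4])]
p_yellow [(0.66, [390.6, 222.5]), (0.59, [254.6, 149.6])]
p_blue [(0.77, [383.4, 339.2]), (0.44, [391.5, 223.9])]
p_black [(0.68, [521.9, 318.6]), (0.6, [393.3, 223.7])]
p_white [(0.79, [545.2, 155.3])]
```

View pics/w1.png

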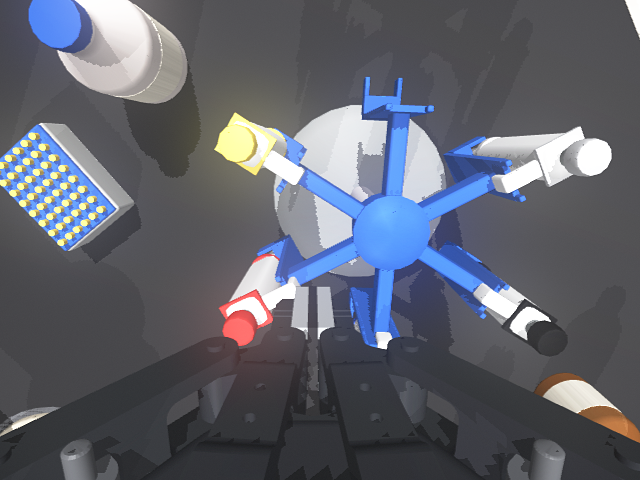

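```bash
python3 - <<'E'
from h import *
from scipy.optimize import least_squares
C=cam("wrist");T=cam("top")
B={0:(240,329),5:(238,143),3:(587,156),2:(545,338)};BT={0:(292,248),5:(243,214),1:(345,223),2:(351,165),3:(304,130)}
def f(v,full=False):
    r=[]
    for b,c in ((B,C),(BT,T)):
        for k,p in b.items():
            t=np.radians(v[2]+60*k);r+=list(pj(c,[v[0]+v[3]*np.cos(t),v[1]+v[3]*np.sin(t),v[4]])-p)
    r+=list(pj(C,[v[0],v[1],201])-(391,229))+list(pj(T,[v[0],v[1],201])-(298,193))
    return r
s=least_squares(f,[600,122.5,176.8,117,249],loss="soft_l1");print(s.x,np.round(f(s.x),1))
E
```

```text
[599.11424097 122.52391173 174.71922825 119.68170346 238.27771741] [ 0.  -1.7 -0.4  0.2 -0.3  0.6  2.2 -0.2 -1.7  0.1 -1.3 -0.4  0.5 -0.
 -0.1 -0.5 -1.5  1.6  0.2  4.2 -0.2  0.2]
```

Emit:
{"op": "play_rows", "data": {"motion": [[[0,0,25],[0,0,0]],[[0,0,25],[0,0,0]],[[0,0,25],[0,0,0]],[[0,0,20],[0,0,0]],[[0,0,17],[0,0,0]],[[0,0,15],[0,0,0]],[[0,0,15],[0,0,0]],[[0,0,0],[0,0,0]]]}}

```text
time_s: 5.1
eef_pos: [550.0, 154.2, 185.2]
ee_rot: [0.001, 0.958, -0.286, -0.002]
force: [-0.2, -0.3, 0.0]
grip_width: 0.001
```

Emit:
{"op": "play_rows", "data": {"motion": [[[0.1,3.0,0],[0,0,-3]],[[0.2,5.05,0],[0,0,-5]],[[0.2,5.05,0],[0,0,-5]],[[0.2,5.05,0],[0,0,-5]],[[0.2,5.05,0],[0,0,-5]],[[0.22,5.05,0],[0,0,-5]],[[0.22,5.05,0],[0,0,-5]],[[0.22,5.05,0],[0,0,-5]],[[0.22,5.05,0],[0,0,-5]],[[0.22,5.05,0],[0,0,-5]],[[0.22,5.05,0],[0,0,-5]]]}}

```text
time_s: 6.02
eef_pos: [545.1, 103.5, 188.9]
ee_rot: [-0.001, 0.985, 0.174, 0.0]
force: [0.1, 4.5, -0.9]
grip_width: -0.0
```

```bash
python3 - <<'E'
from h import *
p,R=tool();d=p[:2]-[599.3,122.5];print(p,np.hypot(*d),np.degrees(np.arctan2(d[1],d[0]))%360,ctrl.sense()["joints"].round(2));go(p,0)
E
```

```text
[545.13779919 103.54941789 188.89496668] 57.38177898119207 199.28421421755448 [-0.02  0.41  1.47  0.    1.26 -0.37]
tool [545.1 103.5 188.9] xang 20.04 zaxis [ 7.0e-04  1.4e-03 -1.0e+00] shift [0. 0. 0.] turn z 20.04
```

Emit:
{"op": "play_rows", "data": {"motion": [[[0.22,5.05,0],[0,0,-5]],[[0.22,5.05,0],[0,0,-5]],[[0.22,5.05,0],[0,0,-5]],[[0.22,5.05,0],[0,0,-5]],[[0.22,5.05,0],[0,0,-5]],[[0.22,5.05,0],[0,0,-5]],[[0.22,5.05,0],[0,0,-5]],[[0.22,5.05,0],[0,0,-5]],[[0.22,5.05,0],[0,0,-5]],[[0.22,5.05,0],[0,0,-5]],[[0.22,5.05,0],[0,0,-5]],[[0.22,5.05,0],[0,0,-5]],[[0.22,5.05,0],[0,0,-5]],[[0.22,5.05,0],[0,0,-5]],[[0.1,3,0],[0,0,-3]],[[0.1,3,0],[0,0,-3]],[[0,2,0],[0,0,-2]],[[0,0,0],[0,0,0]],[[0,0,0],[0,0,0]]]}}

```text
time_s: 7.6
eef_pos: [607.5, 65.2, 188.7]
ee_rot: [0.0, 0.658, 0.753, 0.0]
force: [-0.3, 0.1, 0.2]
grip_width: -0.003
```

```bash
python3 - <<'E'
from h import *
p,R=tool();d=p[:2]-[599.3,122.5];print(p,np.hypot(*d),np.degrees(np.arctan2(d[1],d[0]))%360,ctrl.sense()["force"]);go(p,0)
C,a=snap("t2","top");C,b=snap("w2")
a=cv2.resize(a[90:290,190:400],None,fx=2.2,fy=2.2,interpolation=cv2.INTER_CUBIC)
b=cv2.resize(b,None,fx=.9,fy=.9)
h=max(a.shape[0],b.shape[0]);o=np.zeros((h,a.shape[1]+b.shape[1],3),np.uint8);o[:a.shape[0],:a.shape[1]]=a;o[:b.shape[0],a.shape[1]:]=b
o=a; cv2.imwrite("pics/c2.png",o[:,:,::-1])
E
```

```text
[607.51158494  65.19595484 188.65558262] 57.889409382680654 278.15488416499454 [-0.31443235  0.09403556  0.1766574 ]
tool [607.5  65.2 188.7] xang 97.7 zaxis [ 1.e-03 -1.e-04 -1.e+00] shift [0. 0. 0.] turn z 97.7
```

View pics/w2.png

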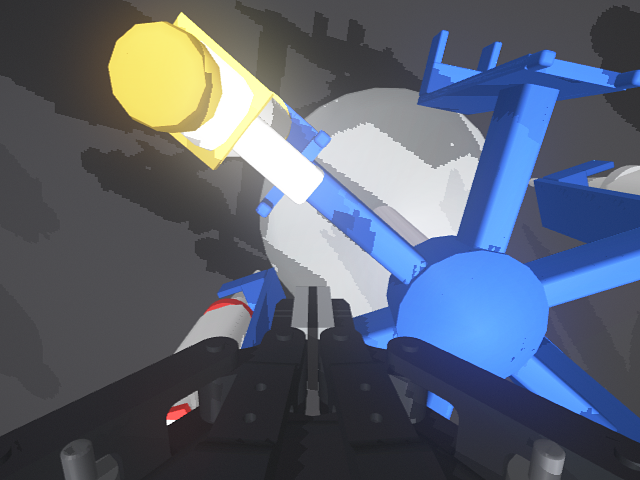

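The empty holder (about (525,95)) is near the front (image up is −x).

```bash
python3 - <<'E'
from h import *
C=cam("wrist")
for a,b in [((472,246),(498,90)),((507,250),(558,90)),((408,282),(310,205)),((428,265),(335,185))]:
    A=w(C,a,200);B=w(C,b,200);d=B-A;print(A.round(1),B.round(1),np.degrees(np.arctan2(d[1],d[0]))%360)
print("hub img",w(C,(468,318),201))
for h in [(599.3,122.5)]:
    print(pj(C,[h[0]-85,h[1],200]),pj(C,[h[0],h[1],201]))
for n in ["free_hook","hub"]:
    print(n,[(round(d["p"],2),np.round(np.array(d["position"])*[640,480],1).tolist()) for d in ctrl.spot_in("wrist",n)[:2]])
E
```

```text
[570.6 116.6 200. ] [519.2 112.3 200. ] 184.81094211735245
[570.3 129.2 200. ] [516.7 131.2 200. ] 177.93264398172093
[586.9  96.9 200. ] [563.8  58.1 200. ] 239.29083235307638
[579.6 102.7 200. ] [555.9  65.5 200. ] 237.54135926788402
hub img [597.45312983 121.37596433 201.        ]
[533.63605424  78.08648436] [469.76593904 322.89024926]
free_hook [(0.8, [500.3, 245.3])]
hub [(0.92, [500.5, 246.6])]
```

View pics/c2.png

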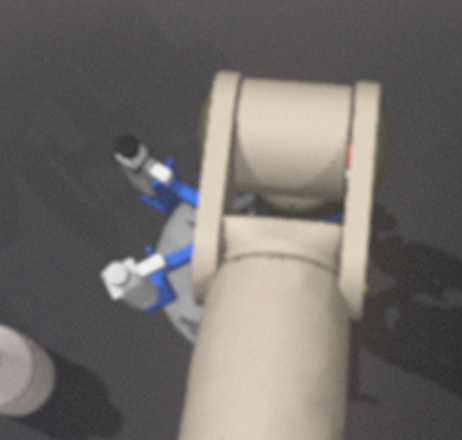

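Emit:
{"op": "play_rows", "data": {"motion": [[[0,0,-20],[0,0,0]],[[0,0,-30],[0,0,0]],[[0,0,-30],[0,0,0]],[[0,0,-30],[0,0,0]],[[0,0,-30],[0,0,0]],[[0,0,0],[0,0,0]],[[0,0,0],[0,0,0]]]}}

```text
time_s: 8.38
eef_pos: [607.6, 65.2, 329.5]
ee_rot: [0.001, 0.658, 0.753, 0.001]
force: [0.3, 0.6, -1.4]
grip_width: -0.003
```

```bash
python3 - <<'E'
from h import *
C,im=snap("w3")
# rectify plane z=200 : 2 px/mm
x0,y0=599.3,122.5
def rect(z,name,x1,x2,ya,yb,s):
    xs,ys=np.meshgrid(np.arange(x2,x1,-1/s),np.arange(yb,ya,-1/s),indexing="ij")
    P=np.stack([xs,ys,np.full_like(xs,z)],-1).reshape(-1,3);K,R,t=C;q=(P@R.T+t)@K.T;q=(q[:,:2]/q[:,2:]).reshape(*xs.shape,2).astype(np.float32)
    return cv2.remap(im,q[...,0],q[...,1],cv2.INTER_LINEAR)
o=rect(200,"",470,720,0,260,2.2)
cv2.imwrite("pics/r3.png",o[:,:,::-1]);print(o.shape)
# blue angular histogram r 32..75 at z=200
r,a=np.meshgrid(np.linspace(36,72,60),np.arange(0,360,.25),indexing="ij")
P=np.stack([x0+r*np.cos(np.radians(a)),y0+r*np.sin(np.radians(a)),np.full_like(r,200)],-1).reshape(-1,3)
K,R,t=C;q=(P@R.T+t)@K.T;q=(q[:,:2]/q[:,2:]).reshape(60,-1,2).astype(np.float32)
m=cv2.cvtColor(cv2.remap(im,q[...,0],q[...,1],1),cv2.COLOR_RGB2HSV)
b=((m[...,0]>100)&(m[...,0]<125)&(m[...,1]>120)&(m[...,2]>190)).astype(float)
hst=b.mean(0)
on=hst>.6;e=np.flatnonzero(np.diff(on.astype(int)))
print([(round(a[0,i],1),int(on[i+1])) for i in e])
print(pj(C,[x0,y0,201]))
E
```

```text
(550, 572, 3)
[(np.float64(2.5), 0), (np.float64(51.8), 1), (np.float64(63.5), 0), (np.float64(112.2), 1), (np.float64(123.8), 0), (np.float64(171.8), 1), (np.float64(183.0), 0), (np.float64(230.2), 1), (np.float64(241.8), 0), (np.float64(289.8), 1), (np.float64(301.5), 0), (np.float64(350.8), 1)]
[392.55499882 232.00715793]
```

View pics/r3.png

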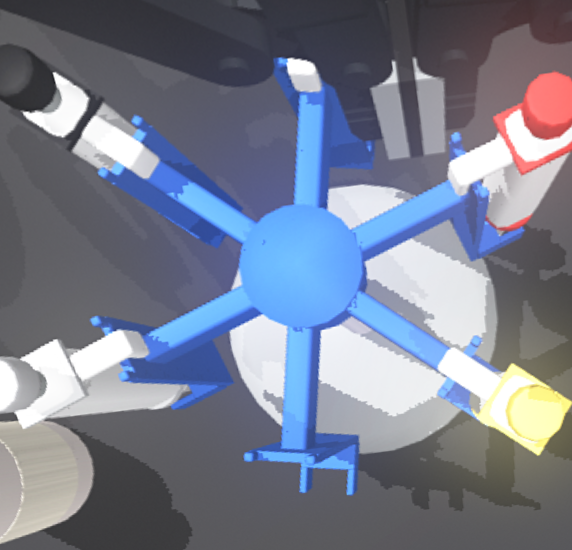

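Emit:
{"op": "play_rows", "data": {"motion": [[[0,-2,20],[0,0,0]],[[0,0,30],[0,0,0]],[[0,0,30],[0,0,0]],[[0,0,30],[0,0,0]],[[0,0,20],[0,0,0]],[[0,0,11],[0,0,0]],[[0,0,0],[0,0,0]],[[0,1,0],[0,0,0]],[[0,1,0],[0,0,-0.5]],[[0,1,0],[0,0,-1]],[[0,1,0],[0,0,-1]],[[0,1,0],[0,0,-1]],[[0,1,0],[0,0,-1]],[[0,0.6,0],[0,0,0]],[[0,0,0],[0,0,0]],[[0,0,0],[0,0,0]],[[0,-1,0],[0,0,0]],[[0,-1,-20],[0,0,0]],[[0,0,-30],[0,0,0]],[[0,0,-30],[0,0,0]]]}}

```text
time_s: 10.1
eef_pos: [609.4, 65.7, 267.5]
ee_rot: [-0.001, 0.628, 0.778, -0.0]
force: [0.6, -0.1, 0.7]
grip_width: 0.003
```

Emit:
{"op": "play_rows", "data": {"motion": [[[0,0,-30],[0,0,0]],[[0,0,-30],[0,0,0]],[[0,0,0],[0,0,0]],[[0,0,0],[0,0,0]]]}}

```text
time_s: 10.43
eef_pos: [610.2, 65.6, 328.2]
ee_rot: [0.001, 0.628, 0.779, 0.001]
force: [-0.5, -0.1, -0.9]
grip_width: -0.002
```

```bash
cat > star.py <<'E'
from h import *
from scipy.optimize import least_squares
def star(name,hub=(598.3,122.2)):
    C,im=snap(name);K,R,t=C
    r,a=np.meshgrid(np.linspace(36,72,60),np.arange(0,360,.25),indexing="ij");x0,y0=hub
    P=np.stack([x0+r*np.cos(np.radians(a)),y0+r*np.sin(np.radians(a)),np.full_like(r,200)],-1).reshape(-1,3)
    q=(P@R.T+t)@K.T;q=(q[:,:2]/q[:,2:]).reshape(60,-1,2).astype(np.float32)
    m=cv2.cvtColor(cv2.remap(im,q[...,0],q[...,1],1),cv2.COLOR_RGB2HSV)
    on=((m[...,0]>100)&(m[...,0]<125)&(m[...,1]>120)&(m[...,2]>190)).mean(0)>.6
    on=np.roll(on,120);e=np.flatnonzero(np.diff(on.astype(int)));ang=(a[0]-30)
    c=[(ang[e[i]]+ang[e[i+1]])/2 for i in range(len(e)-1) if on[e[i]+1] and ang[e[i+1]]-ang[e[i]]>6]
    print("arms",c,"mean mod60",np.mean([(x+30)%60-30 for x in c]))
if __name__=="__main__":
    import sys;star(sys.argv[1]);print(ctrl.sense()["time_s"])
E
python3 star.py w4; python3 - <<'E'
from h import *
go([300,-200,330],0)
E
```

```text
arms [np.float64(1.125), np.float64(61.125), np.float64(121.125), np.float64(181.25), np.float64(241.0), np.float64(300.875)] mean mod60 1.0833333333333333
10.4833
tool [609.8  65.6 326.5] xang 102.25 zaxis [-2.e-04  1.e-04 -1.e+00] shift [-193.8 -359.1   -3.5] turn z 102.25
```

Emit:
{"op": "play_rows", "data": {"motion": [[[-24.7,-20.7,-1],[0,0,0]],[[-24.7,-20.7,-1],[0,0,0]],[[-24.7,-20.7,-1],[0,0,0]],[[-24.7,-20.7,-1],[0,0,0]],[[-24.7,-20.7,-1],[0,0,0]],[[-24.7,-20.7,-1],[0,0,0]],[[-24.7,-20.7,-1],[0,0,0]],[[-24.7,-20.7,-1],[0,0,0]],[[-24.7,-20.7,-1],[0,0,0]],[[-24.7,-20.7,-1],[0,0,0]],[[-24.7,-20.7,-1],[0,0,0]],[[-24.7,-20.7,-1],[0,0,0]],[[-24.7,-20.7,-1],[0,0,0]],[[-24.7,-20.7,-1],[0,0,0]],[[0,0,0],[0,0,6.1]],[[0,0,0],[0,0,6.1]],[[0,0,0],[0,0,0]],[[0,0,0],[0,0,0]]], "fingers": 70}}

```text
time_s: 11.98
eef_pos: [399.9, -333.6, 339.9]
ee_rot: [-0.001, 0.706, 0.708, 0.0]
force: [-0.0, -0.1, -0.7]
grip_width: 0.82
```

```bash
python3 - <<'E'
from h import *
C,im=snap("w5");np.save("im5.npy",im)
go([444,-334,181],90)
for n in ["p_green","p_green_seat","stand_hook"]:
    print(n,[(round(d["p"],2),np.round(np.array(d["position"])*[640,480],1).tolist()) for d in ctrl.spot_in("wrist",n)[:2]])
print(pj(C,[444,-334,249]),pj(C,[476,-334,215]))
E
```

```text
tool [ 400.  -333.5  340.1] xang 90.26 zaxis [-9.0e-04  1.2e-03 -1.0e+00] shift [ -0.9  44.1 159.1] turn z 0.26
p_green [(0.65, [315.5, 290.9])]
p_green_seat [(0.82, [317.6, 291.6])]
stand_hook [(0.97, [313.5, 234.3])]
[311.42786948 311.7123448 ] [311.21503085 330.76056772]
```

View pics/w5.png

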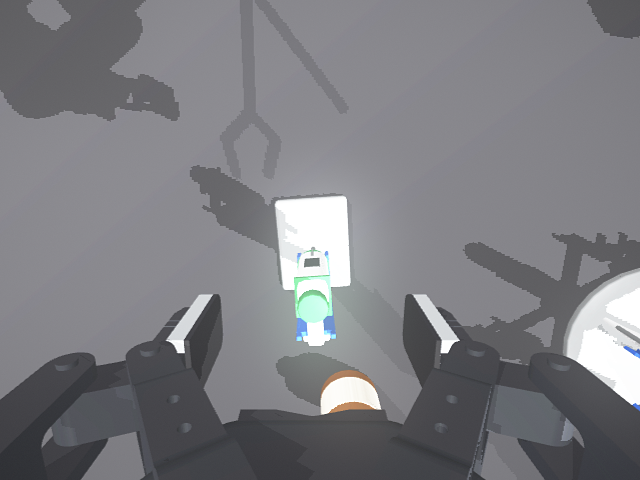

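```bash
python3 - <<'E'
from h import *
C=cam("wrist")
print("button",w(C,(313,306),247),"hookend",w(C,(316.5,344),221),"ears",w(C,(299,337),222),w(C,(332.5,335.5),222))
print("foot",[w(C,p,5).round(1).tolist() for p in [(276,199),(347,196),(284,289),(350,286)]])
im=np.load("im5.npy")[180:360,240:390];cv2.imwrite("pics/c5.png",cv2.resize(im,None,fx=4,fy=3.3*4/4,interpolation=2)[:,:,::-1])
E
```

```text
button [ 441.59491181 -333.05949795  247.        ] hookend [ 484.8129151  -330.10967957  221.        ] ears [ 478.38877103 -343.36473124  222.        ] [ 477.05399671 -318.12065677  222.        ]
foot [[406.9, -378.7, 5.0], [402.8, -289.9, 5.0], [527.5, -370.5, 5.0], [523.0, -282.6, 5.0]]
```

View pics/c5.png

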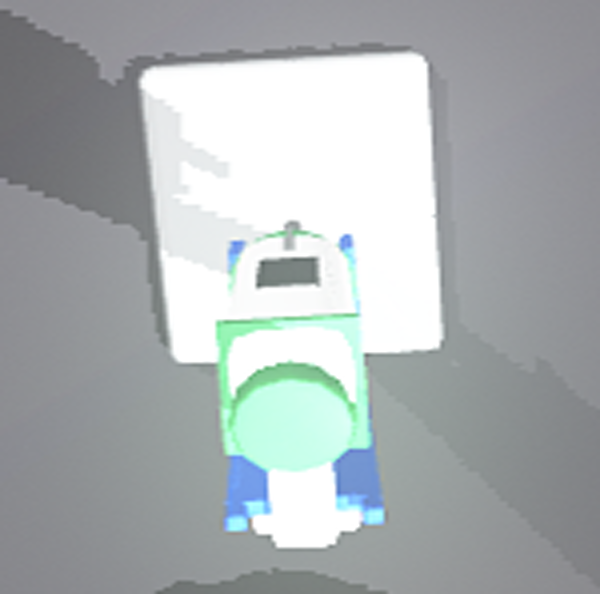

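Emit:
{"op": "play_rows", "data": {"motion": [[[0,0,0],[0,0,-3.1]],[[-1,22.6,0],[0,0,0]],[[-1,22.6,0],[0,0,0]],[[0,0,30],[0,0,0]],[[0,0,30],[0,0,0]],[[0,0,30],[0,0,0]],[[0,0,30],[0,0,0]],[[0,0,20],[0,0,0]],[[0,0,12],[0,0,0]],[[0,0,7],[0,0,0]],[[0,0,0],[0,0,0]],[[0,0,0],[0,0,0]]]}}

```text
time_s: 13.18
eef_pos: [445.5, -333.5, 182.6]
ee_rot: [0.0, 0.687, 0.727, -0.0]
force: [-0.4, 0.3, 0.7]
grip_width: 0.817
```

Emit:
{"op": "play_rows", "data": {"motion": [[[0,0,0],[0,0,0]],[[0,0,0],[0,0,0]],[[0,0,0],[0,0,0]],[[0,0,0],[0,0,0]],[[0,0,0],[0,0,0]],[[0,0,0],[0,0,0]],[[0,0,0],[0,0,0]],[[0,0,0],[0,0,0]]], "fingers": 0, "squeeze": 30}}

```text
time_s: 13.85
eef_pos: [445.4, -333.5, 182.5]
ee_rot: [0.0, 0.687, 0.726, -0.0]
force: [-2.1, 0.4, 5.9]
grip_width: 0.305
```

```bash
python3 - <<'E'
from h import *
s=ctrl.sense();print(s["force"],s["grip_width"]*85.4,s["joints"].round(2));go([445.3,-332.8,181],93.4)
C,im=snap("w6");np.save("im6.npy",im)
E
```

```text
[-2.0930704   0.36490003  5.93097984] 26.051660111794323 [-0.85  0.42  1.47 -0.    1.24 -2.48]
tool [ 445.4 -333.5  182.5] xang 93.15 zaxis [ 6.e-04 -7.e-04 -1.e+00] shift [ 0.7 -0.   1.5] turn z -0.25
```

Emit:
{"op": "play_rows", "data": {"motion": [[[0,0,-5],[0,0,0]],[[0,0,-10],[0,0,0]],[[0,0,-15],[0,0,0]],[[0,0,-15],[0,0,0]],[[0,0,-15],[0,0,0]],[[0,0,-10],[0,0,0]],[[0,0,-10],[0,0,0]],[[0,0,0],[0,0,0]],[[0,-15,0],[0,0,0]]]}}

```text
time_s: 14.65
eef_pos: [431.3, -334.0, 261.8]
ee_rot: [0.0, 0.687, 0.727, 0.0]
force: [1.2, 0.6, -1.9]
grip_width: 0.305
```

```bash
python3 - <<'E'
from h import *
s=ctrl.sense();print(s["force"],s["grip_width"]*85.4);go([425,120,262],91.1)
C,im=snap("w7");S=snap("s7","scene")[1][200:420,60:280]
o=np.hstack([cv2.resize(im[150:400,190:440],(400,400)),cv2.resize(S,(400,400),interpolation=2)]);cv2.imwrite("pics/c7.png",o[:,:,::-1])
E
```

```text
[ 1.17938609  0.57772771 -1.94166354] 26.039726822519416
tool [ 431.3 -334.   261.8] xang 93.22 zaxis [ 6.e-04  1.e-04 -1.e+00] shift [ 4.536e+02  1.920e+01 -2.000e-01] turn z 2.12
```

View pics/c7.png

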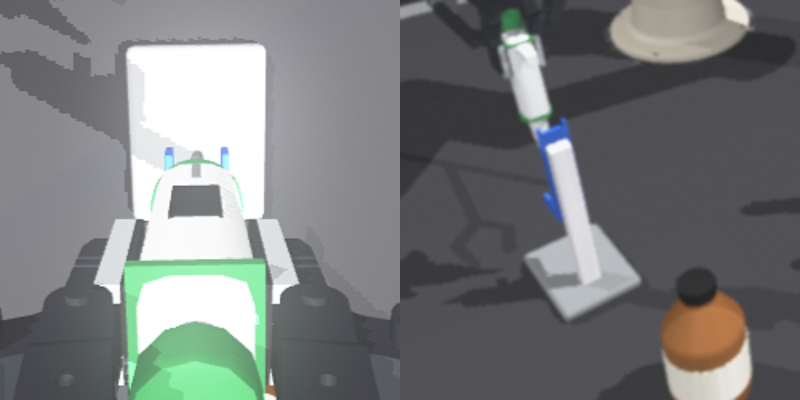

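The pipette is lifted clear and held upright (button and ring between the pads), and the stand is empty. Next is the travel.

Emit:
{"op": "play_rows", "data": {"motion": [[[25,0,0],[0,0,0]],[[34.9,1.5,0],[0,0,0]],[[34.9,1.5,0],[0,0,0]],[[34.9,1.5,0],[0,0,0]],[[34.9,1.5,0],[0,0,0]],[[34.9,1.5,0],[0,0,0]],[[34.9,1.5,0],[0,0,0]],[[34.9,1.5,0],[0,0,0]],[[34.9,1.5,0],[0,0,0]],[[34.9,1.5,0],[0,0,0]],[[34.9,1.5,0],[0,0,0]],[[34.9,1.5,0],[0,0,0]],[[34.9,1.5,0],[0,0,0]],[[9.8,1.5,0],[0,0,0]],[[0,0,0],[0,0,2.1]],[[0,0,0],[0,0,0]],[[0,0,0],[0,0,0]]]}}

```text
time_s: 16.17
eef_pos: [424.9, 119.7, 261.7]
ee_rot: [-0.0, 0.7, 0.714, -0.0]
force: [-0.2, 0.3, -1.7]
grip_width: 0.304
```

```bash
python3 - <<'E'
from h import *
s=ctrl.sense();print(s["time_s"],s["force"],s["grip_width"]*85.4);go([481.6,120,262],91.1)
C,im=snap("w8");T,it=snap("t8","top")
h=(598.3,122.2);t=np.radians(181.1)
for y in (-13,0,13):
    P=np.array([h[0]+85*np.cos(t)-y*np.sin(t),h[1]+85*np.sin(t)+y*np.cos(t),222 if y else 215]);print(pj(C,P).round(1),pj(T,P).round(1))
print("hub",pj(C,[*h,201]).round(1))
cv2.imwrite("pics/c8.png",im[:,:,::-1])
E
```

```text
16.1667 [-0.22014703  0.28007251 -1.74704509] 25.937888766568967
tool [424.9 119.7 261.7] xang 91.09 zaxis [-7.e-04 -1.e-04 -1.e+00] shift [-0.8 56.7 -0.3] turn z -0.01
[334.4 423.6] [291.2 232.8]
[311.3 414.9] [297.9 233.2]
[288.1 423.6] [304.1 232.5]
hub [311.3 507.7]
```

View pics/c8.png

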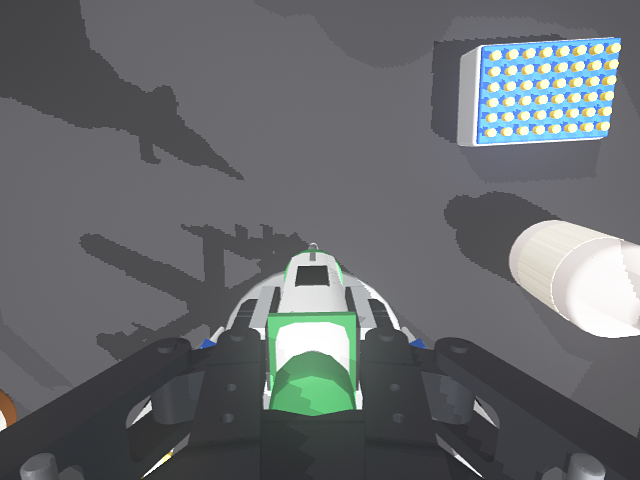

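Emit:
{"op": "play_rows", "data": {"motion": [[[0,0,25],[0,0,0]],[[0,0,20],[0,0,0]],[[0,0,9],[0,0,0]],[[-0.2,14,0],[0,0,0]],[[-0.2,14,0],[0,0,0]],[[-0.2,12,0],[0,0,0]],[[-0.2,8,0],[0,0,0]],[[0,5,0],[0,0,0]],[[0,3.7,0],[0,0,0]],[[0,0,0],[0,0,0]],[[0,0,0],[0,0,0]]]}}

```text
time_s: 17.18
eef_pos: [481.3, 120.0, 208.0]
ee_rot: [-0.0, 0.701, 0.714, -0.0]
force: [-0.3, -0.7, -1.2]
grip_width: 0.303
```

```bash
python3 - <<'E'
from h import *
s=ctrl.sense();print(s["time_s"],s["force"],s["wrist_torque"]);go([481.6,120,182.5],91.1)
T,it=snap("t9","top");S,im=snap("s9","scene")
a=it[180:280,240:360];b=im[180:320,290:440]
o=np.hstack([cv2.resize(a,(400,400),interpolation=2),cv2.resize(b,(400,400),interpolation=2)]);cv2.imwrite("pics/c9.png",o[:,:,::-1])
E
```

```text
17.1833 [-0.27750315 -0.68686093 -1.19704835] [-0.05000835  0.04691672  0.00550623]
tool [481.3 120.  208. ] xang 91.05 zaxis [-2.e-04 -0.e+00 -1.e+00] shift [-0.   0.3 25.5] turn z -0.05
```

View pics/c9.png

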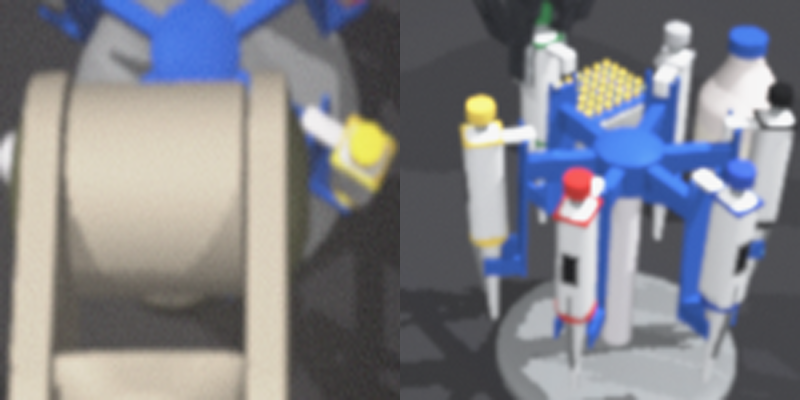

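Emit:
{"op": "play_rows", "data": {"motion": [[[0,0,6],[0,0,0]],[[0,0,6],[0,0,0]],[[0,0,4],[0,0,0]],[[0,0,3],[0,0,0]],[[0,0,2],[0,0,0]],[[0,0,2],[0,0,0]],[[0,0,1],[0,0,0]],[[0,0,0],[0,0,0]],[[0,0,0],[0,0,0]]]}}

```text
time_s: 18.03
eef_pos: [481.4, 120.1, 183.8]
ee_rot: [-0.0, 0.701, 0.714, -0.0]
force: [-0.6, 0.1, -2.8]
grip_width: 0.303
```

Emit:
{"op": "play_rows", "data": {"motion": [[[0,0,0.7],[0,0,0]],[[0,0,0.7],[0,0,0]],[[0,0,0],[0,0,0]],[[0,0,0],[0,0,0]]]}}

```text
time_s: 18.37
eef_pos: [481.5, 120.1, 182.8]
ee_rot: [0.0, 0.701, 0.714, 0.0]
force: [-4.0, -1.1, 3.0]
grip_width: 0.3
```

Emit:
{"op": "play_rows", "data": {"motion": [[[0,0,0.7],[0,0,0]],[[0,0,0],[0,0,0]],[[0,0,0],[0,0,0]]]}}

```text
time_s: 18.62
eef_pos: [481.6, 120.1, 182.6]
ee_rot: [0.0, 0.701, 0.714, 0.0]
force: [-5.6, 0.1, 8.3]
grip_width: 0.303
```

Emit:
{"op": "play_rows", "data": {"motion": [[[0,0,-0.5],[0,0,0]],[[0,0,0],[0,0,0]],[[0,0,0],[0,0,0]]]}}

```text
time_s: 18.87
eef_pos: [481.6, 120.1, 182.7]
ee_rot: [0.0, 0.701, 0.714, 0.0]
force: [-5.0, 0.4, 5.4]
grip_width: 0.3
```

Emit:
{"op": "play_rows", "data": {"motion": [[[0,0,0],[0,0,0]],[[0,0,0],[0,0,0]],[[0,0,0],[0,0,0]],[[0,0,0],[0,0,0]],[[0,0,0],[0,0,0]]], "fingers": 50}}

```text
time_s: 19.28
eef_pos: [481.7, 120.0, 182.3]
ee_rot: [0.0, 0.701, 0.714, 0.0]
force: [0.4, -0.5, 0.5]
grip_width: 0.585
```

```bash
python3 - <<'E'
from h import *
s=ctrl.sense();print(s["time_s"],s["force"],s["grip_width"]*85.4)
C,iw=snap("w10");S,im=snap("s10","scene")
a=iw[220:470,190:440];b=im[180:320,290:440]
o=np.hstack([cv2.resize(a,(400,400),interpolation=2),cv2.resize(b,(400,400),interpolation=2)]);cv2.imwrite("pics/c10.png",o[:,:,::-1])
E
```

```text
19.2833 [ 0.37640157 -0.54127174  0.54708664] 49.9961999094222
```

View pics/c10.png

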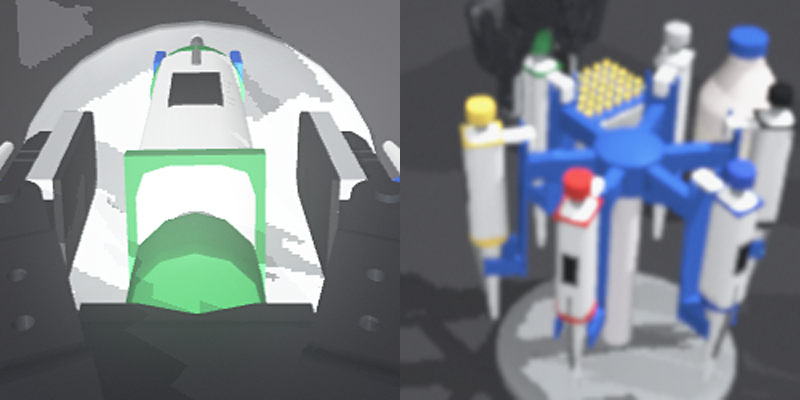

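Emit:
{"op": "play_rows", "data": {"motion": [[[0,0,-5],[0,0,0]],[[0,0,-15],[0,0,0]],[[0,0,-30],[0,0,0]],[[0,0,-30],[0,0,0]],[[0,0,-35],[0,0,0]],[[0,0,-33],[0,0,0]],[[0,0,0],[0,0,0]]]}}

```text
time_s: 19.97
eef_pos: [482.9, 120.1, 337.1]
ee_rot: [0.004, 0.701, 0.714, 0.004]
force: [-0.1, 0.5, 0.9]
grip_width: 0.584
```

Emit:
{"op": "play_rows", "data": {"motion": [[[-14.5,29.2,0],[0,0,0]],[[-14.5,29.2,0],[0,0,0]],[[-14.5,29.2,0],[0,0,0]],[[-14.5,29.2,0],[0,0,0]],[[0,0,0],[0,0,0]],[[0,0,0],[0,0,0]],[[0,0,0],[0,0,0]]], "fingers": 0}}

```text
time_s: 20.55
eef_pos: [599.0, 64.5, 330.5]
ee_rot: [-0.0, 0.701, 0.714, 0.0]
force: [0.2, 0.1, -0.2]
grip_width: 0.002
```

```bash
python3 star.py w11; python3 - <<'E'
from h import *
go([599.4,64.2,187],91.1);C=cam("wrist")
h=(598.3,122.2)
for i,n in enumerate(["p_green","p_yellow","p_red","p_blue","p_black","p_white"]):
    t=np.radians(181.1+60*i);print(n,pj(C,[h[0]+118*np.cos(t),h[1]+118*np.sin(t),245]).round(),[(round(d["p"],2),np.round(np.array(d["position"])*[640,480],1).tolist()) for d in ctrl.spot_in("wrist",n)[:2]])
# green button centroid
im=cv2.imread("pics/w11.png");H=cv2.cvtColor(im,40)
m=((H[...,0]>55)&(H[...,0]<85)&(H[...,1]>60)).astype(np.uint8)
nn,l,st,ce=cv2.connectedComponentsWithStats(m)
for i in range(1,nn):
    if st[i,4]>40: print("green",ce[i],st[i])
E
```

```text
arms [np.float64(1.25), np.float64(61.375), np.float64(121.125), np.float64(181.25), np.float64(240.75), np.float64(301.0)] mean mod60 1.125
20.6
tool [598.8  64.7 331. ] xang 91.08 zaxis [ 6.e-04  1.e-04 -1.e+00] shift [ -0.6   0.5 144. ] turn z -0.02
p_green [420.  40.] [(0.94, [404.5, 67.1]), (0.72, [343.3, 173.3])]
p_yellow [235. 152.] [(0.81, [253.6, 159.6])]
p_red [245. 336.] [(0.94, [260.3, 302.1])]
p_blue [395. 412.] [(0.77, [367.7, 338.3]), (0.67, [601.9, 89.9])]
p_black [555. 336.] [(0.66, [527.9, 316.6]), (0.65, [253.3, 155.8])]
p_white [588. 153.] [(0.58, [542.0, 149.6]), (0.5, [393.4, 231.3])]
green [412.86657237  46.72701556] [ 385   19   55   62 2121]
green [365.84931507  82.60273973] [364  71   5  24  73]
```

Emit:
{"op": "play_rows", "data": {"motion": [[[0,0,30],[0,0,0]],[[0,0,30],[0,0,0]],[[0,0,30],[0,0,0]],[[0,0,25],[0,0,0]],[[0,0,17],[0,0,0]],[[0,0,11],[0,0,0]],[[0,0,0],[0,0,0]],[[0.1,-3.0,0],[0,0,3]],[[0.1,-4.05,0],[0,0,4]],[[0.22,-5.05,0],[0,0,5]],[[0.22,-5.05,0],[0,0,5]],[[0.22,-5.05,0],[0,0,5]],[[0.22,-5.05,0],[0,0,5]],[[0.22,-5.05,0],[0,0,5]],[[0.22,-5.05,0],[0,0,5]],[[0.22,-5.05,0],[0,0,5]],[[0.22,-5.05,0],[0,0,5]],[[0.22,-5.05,0],[0,0,5]],[[0.22,-5.05,0],[0,0,5]],[[0.22,-5.05,0],[0,0,5]]]}}

```text
time_s: 22.57
eef_pos: [548.0, 93.4, 188.9]
ee_rot: [0.001, 0.969, 0.249, 0.001]
force: [-1.2, -3.5, -0.3]
grip_width: 0.004
```

```bash
python3 - <<'E'
from h import *
p,R=tool();d=p[:2]-[598.3,122.2];print(p,np.hypot(*d),np.degrees(np.arctan2(d[1],d[0]))%360,ctrl.sense()["force"]);go(p,0)
E
```

```text
[547.96423162  93.39117474 188.93507815] 57.99687914959874 209.78393371636471 [-1.22369681 -3.46833058 -0.29296315]
tool [548.   93.4 188.9] xang 28.79 zaxis [ 0.0019 -0.0017 -1.    ] shift [0. 0. 0.] turn z 28.79
```

Emit:
{"op": "play_rows", "data": {"motion": [[[0.22,-5.05,0],[0,0,5]],[[0.22,-5.05,0],[0,0,5]],[[0.22,-5.05,0],[0,0,5]],[[0.22,-5.05,0],[0,0,5]],[[0.22,-5.05,0],[0,0,5]],[[0.22,-5.05,0],[0,0,5]],[[0.22,-5.05,0],[0,0,5]],[[0.22,-5.05,0],[0,0,5]],[[0.22,-5.05,0],[0,0,5]],[[0.22,-5.05,0],[0,0,5]],[[0.22,-5.05,0],[0,0,5]],[[0.1,-4.05,0],[0,0,4]],[[0.1,-3,0],[0,0,3]],[[0.1,-3,0],[0,0,3]],[[0,-2,0],[0,0,2]],[[0,-1.5,0],[0,0,1.5]],[[0,-1.1,0],[0,0,1.1]],[[0,-1,0],[0,0,1]],[[0,0,0],[0,0,0]],[[0,0,0],[0,0,0]]]}}

```text
time_s: 24.23
eef_pos: [555.3, 160.5, 188.0]
ee_rot: [-0.0, 0.935, -0.355, 0.001]
force: [-0.8, 0.4, -0.5]
grip_width: -0.001
```

Emit:
{"op": "play_rows", "data": {"motion": [[[0,1.5,0],[0,0,0]],[[0,0.5,-15],[0,0,0]],[[0,0,-30],[0,0,0]],[[0,0,-30],[0,0,0]],[[0,0,-35],[0,0,0]],[[0,0,-33],[0,0,0]],[[0,0,0],[0,0,0]],[[0,0,0],[0,0,0]]]}}

```text
time_s: 24.9
eef_pos: [554.0, 158.9, 332.0]
ee_rot: [-0.001, 0.935, -0.355, 0.002]
force: [0.1, 0.2, -0.4]
grip_width: 0.001
```

```bash
cat > chk.py <<'E'
from h import *
import sys
C=cam("wrist");h=(598.3,122.2);a0=float(sys.argv[1])
for i,n in enumerate(["p_green","p_yellow","p_red","p_blue","p_black","p_white"]):
    t=np.radians(a0+60*i);print(n,pj(C,[h[0]+117*np.cos(t),h[1]+117*np.sin(t),225]).round(),[(round(d["p"],2),np.round(np.array(d["position"])*[640,480],1).tolist()) for d in ctrl.spot_in("wrist",n)[:2]])
E
python3 star.py w12;python3 chk.py 60; python3 -c "
from h import *
go([0,0,0],0)"
```

```text
arms [np.float64(3.5), np.float64(60.875), np.float64(118.375), np.float64(178.0), np.float64(241.25), np.float64(303.0)] mean mod60 0.8333333333333334
24.95
p_green [371.  49.] [(0.86, [362.6, 67.3])]
p_yellow [229. 182.] [(0.64, [239.8, 187.5]), (0.45, [395.3, 222.0])]
p_red [270. 342.] [(0.68, [270.7, 303.3])]
p_blue [421. 387.] [(0.57, [421.1, 340.8])]
p_black [556. 290.] [(0.78, [541.0, 275.7]), (0.42, [268.1, 305.2])]
p_white [549. 115.] [(0.87, [521.2, 114.7])]
tool [553.4 158.9 329.6] xang -41.55 zaxis [-1.4e-03 -1.0e-04 -1.0e+00] shift [-308.4  485.7  330.4] turn z -41.55
```

Emit:
{"op": "play_rows", "data": {"motion": [[[0,0,0],[0,0,0]],[[0,0,0],[0,0,0]],[[0,0,0],[0,0,0]],[[0,0,0],[0,0,0]]]}}

```text
time_s: 25.58
eef_pos: [553.5, 159.0, 330.3]
ee_rot: [0.0, 0.935, -0.355, 0.0]
force: [-0.1, -0.3, 0.1]
grip_width: -0.004
```

```bash
python3 star.py w13
```

```text
arms [np.float64(3.5), np.float64(60.875), np.float64(118.375), np.float64(178.625), np.float64(241.25), np.float64(303.125)] mean mod60 0.9583333333333334
25.6333
```

Emit:
{"op": "play_rows", "data": {"motion": [[[-32,5.3,-3],[0,0,0]],[[-32,5.3,-3],[0,0,0]],[[-32,5.3,-3],[0,0,0]],[[-32,5.3,-3],[0,0,0]],[[-32,5.3,-3],[0,0,0]],[[-32,5.3,-3],[0,0,0]],[[-32,5.3,-3],[0,0,0]],[[-32,5.3,-3],[0,0,0]],[[-32,5.3,-3],[0,0,0]],[[-32,5.3,-3],[0,0,0]],[[-32,5.3,-3],[0,0,0]],[[0,0,0],[0,0,0]],[[0,0,0],[0,0,0]]]}}

```text
time_s: 26.72
eef_pos: [250.5, 349.3, 363.8]
ee_rot: [-0.0, 0.935, -0.353, 0.0]
force: [0.6, 0.5, 0.6]
grip_width: 0.003
```

```bash
python3 - <<'E'
from h import *
T,im=snap("t14","top");a=cv2.imread("pics/top0.png")[:,:,::-1]
h=(598.3,122.2)
def cen(im,c,ref=None):
    H=cv2.cvtColor(np.ascontiguousarray(im),cv2.COLOR_RGB2HSV)
    r={"red":((H[...,0]<8)|(H[...,0]>172)),"yel":(H[...,0]>22)&(H[...,0]<35),"green":(H[...,0]>55)&(H[...,0]<85)}[c]
    m=(r&(H[...,1]>130)&(H[...,2]>110)).astype(np.uint8)
    m[:, :225]=0; m[300:]=0
    n,l,st,ce=cv2.connectedComponentsWithStats(m);return [(ce[i].round(1).tolist(),int(st[i,4])) for i in range(1,n) if st[i,4]>25]
for nm,i in (("start",a),("now",im)):
    for c in ("red","yel","green"):
        for p,s in cen(i,c):
            X=w(T,p,243);d=X[:2]-h;print(nm,c,p,s,"r",np.hypot(*d).round(1),"ang",(np.degrees(np.arctan2(d[1],d[0]))%360).round(1))
for c in ["top","scene"]:
  for n in ["p_green","p_red","p_yellow","p_blue","p_black","p_white","amber_bottle","white_bottle","tip_rack"]:
    if c=="scene" and n=="p_green": snap("s14","scene")
    print(c,n,[(round(d["p"],2),np.round(np.array(d["position"])*[640,480],1).tolist()) for d in ctrl.spot_in(c,n)[:2]])
E
```

```text
start red [290.3, 246.3] 84 r 116.1 ang 174.5
start yel [241.1, 212.0] 90 r 119.1 ang 113.2
start green [532.1, 264.9] 68 r 482.4 ang 251.6
now red [297.1, 246.8] 85 r 116.5 ang 181.1
now yel [244.2, 218.1] 90 r 118.8 ang 119.9
now green [244.7, 160.6] 57 r 119.8 ang 60.9
top p_green [(0.57, [252.7, 168.7])]
top p_red [(0.78, [297.5, 243.9])]
top p_yellow [(0.57, [252.5, 220.5])]
top p_blue [(0.73, [346.1, 215.5])]
top p_black [(0.72, [345.4, 166.7]), (0.69, [345.7, 215.1])]
top p_white [(0.77, [294.7, 140.1])]
top amber_bottle [(0.65, [477.6, 169.6])]
top white_bottle [(0.64, [188.7, 256.5])]
top tip_rack [(0.64, [217.4, 329.4])]
scene p_green [(0.44, [373.5, 238.1])]
scene p_red [(0.63, [339.6, 208.2])]
scene p_yellow [(0.74, [391.5, 202.1])]
scene p_blue [(0.56, [320.4, 242.8])]
scene p_black [(0.74, [358.8, 268.7])]
scene p_white [(0.89, [411.4, 261.7]), (0.4, [322.9, 243.5])]
scene amber_bottle [(0.64, [229.0, 388.5])]
scene white_bottle [(0.69, [417.9, 208.2]), (0.15, [374.4, 239.7])]
scene tip_rack [(0.73, [368.5, 212.8])]
```

```bash
python3 -c "
from rig import ctrl
print(ctrl.finish_job(),ctrl.sense()['time_s'])"
```

```text
the job is handed in; nothing more can be done
the job is handed in; nothing more can be done
```

I turned the star until the empty hook was at the front, about 1° off square. Then I moved the green pipette from the stand to that hook, lowering it until it touched with under about 10 N, and released it. I turned the star back by about 120° so that red is at the front, and handed in at about 27–28 s.

**Red at the front:** the wrist camera's average over the six arms and the top camera's red button both put red about 1° off square. The single arms in that last wrist view scattered by about ±3°, so I used their mean.

**Other items:** all six pipettes were found on the carousel in the right order, with green at 61°, 119.8 mm from the axis. The bottles and tip rack showed no more than 9 pixels of shift from the start, with most under 4. The viewer's limit of 12 pictures was used up after the hanging, so the checks after the second turn are from measurements only, not from looking at a picture. In the scene camera, green was found only weakly (0.44), at the hub rather than at the pipette.

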